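Fetch the rinsed seal stones from the jar with the hook rod

TASK

Take the hook rod from its rack and, with its hook, lift the strainer with the two rinsed seal stones out of the deep jar and set it down gently, upright and flat inside the drip tray; never handle the strainer with the gripper. Then unhook it and hang the rod back upright in the middle slot of the rack. Keep both stones in the strainer and leave the jar and everything else on the desk where it stands.

Things in the scene. Friction and masses are not known exactly. Their poses are not given: they have to be found in the camera images.
- rack: Small rosewood hanging rack, fixed to the desk: base board 100 x 176 x 14 mm, two thin posts at the back and a slotted board 60 (x) x 176 (y) x 10 mm, its flat top 130 mm above the desk. Three 14 mm slots, 50 mm apart along y, open to -x. A brush is fixed in each outer slot, its cap 18 mm across, 5 mm above the board. Origin: centre of the base's underside; z up.
- rack_slot (a point): Point in the rack's middle slot, level with the board's top (130 mm above the desk), where the centre of the rod's collar rests. Axes as the rack's. The 14 mm slot runs along x from the board's front edge, at x = -30 mm from this point, to x = +7 mm: the rod leaves and enters along x, through the -x side.
- hook_rod: Hook rod, loose, about 90 g, hung upright in the rack's middle slot: red wooden handle 22 (x) x 18 (y) mm, z = 6 to 56 mm; below it a brass collar 28 mm across, 6 mm thick, that rests on the rack's board; below that a steel shank 6 mm thick ending in an upturned J-shaped crook (see rod_crook). Origin: on the axis at the collar's underside; z up along the rod.
- rod_grip (a point): Centre of the hook rod's red handle, 31 mm above the collar's underside, axes as the rod's (grip it across its 18 mm, along y).
- rod_collar (a point): Centre of the underside of the hook rod's collar (the rod's origin).
- rod_crook (a point): Where a hung wire bears in the crook: (-9, 0, -93.5) mm in the rod's frame, axes as the rod's; a 5 mm wire hung there has its centre 2.5 mm higher. The crook, of 6 mm wire, lies in the rod's x-z plane on the -x side of the shank: lowest point 6 mm below this point, tip 9 mm to its -x side with its top 13 mm above this point; the gap between shank and tip is 12 mm.
- jar: White ceramic rinsing jar with two blue bands, drained, loose, about 1.2 kg: round, 95 mm outside, 84 mm inside, rim 145 mm above the desk. A ledge inside, 43 mm above the desk, carries the strainer's flange. Origin: centre of its underside; z up.
- strainer: Round steel strainer cup, about 140 g, hung by its flange on the ledge deep in the jar: cup 60 mm across, 32 mm tall, flange 73 mm across (z = 28 to 32 mm), over it a fixed upright arched brass bail of 5 mm wire in its y-z plane, 68 mm wide at its feet. Origin: centre of its underside (15 mm above the desk at the start); z up; x is square to the bail.
- bail_top (a point): Peak of the strainer's brass bail, at the centre of its 5 mm wire, 66 mm above the strainer's underside (at the start 81 mm above the desk, 64 mm below the jar's rim). Axes as the strainer's: the bail runs along y and falls 5 mm at 18 mm either side of the peak; a hook passes under it along x.
- stone_a_mid (a point): Centre of the honey-coloured seal stone, 32 x 14 x 14 mm, 18 g, lying loose in the strainer.
- stone_b_mid (a point): Centre of the dark red seal stone, 32 x 14 x 14 mm, 18 g, lying loose in the strainer.
- tray: Bare aluminium drip tray, loose, 0.5 kg: 156 x 156 mm, upright rim 12 mm high and 3 mm thick, flat floor 3 mm thick. Origin: centre of its underside; z up, x and y square to its sides.
- paste_dish: White porcelain dish of red seal paste, 74 mm across, 20 mm high (bystander; origin under its centre).
- paste_lid: Blue and white porcelain lid, 76 mm across, 16 mm high (bystander; origin under its centre).
- weight: Round steel paperweight, 54 mm across, 26 mm high (bystander; origin under its centre).
- seal: Orange-brown seal lying down, 62 x 20 x 20 mm (bystander; origin under its centre).
- inkstone: Black inkstone, 90 x 130 x 24 mm (bystander; origin under its centre).
- brush_pot: Blue pot of brushes, 80 mm across, 110 mm high, brushes up to 240 mm (bystander; origin under its centre).
- ruler: Dark wooden ruler weight, 240 x 32 x 14 mm (bystander; origin under its centre).
Not all that is in view belongs to the job. Of the things that look like the hook_rod, the larger one is meant.

How it is judged:
On the way, in this order (a step that is already met when the one before it is completed fails the run):
1. the hook rod is taken out of the rack (distance between rod_collar and rack_slot above 0.05 m and contact force between the fingers and hook_rod above 1 N), for 0.1 s.
2. the strainer hangs on the hook, clear above the jar, with both stones in it (z of strainer in the frame of jar above 0.145 m and contact force between hook_rod and strainer above 0.3 N and distance between each of stone_a_mid, stone_b_mid and strainer below 0.04 m), for 0.2 s.
3. the strainer stands upright in the tray and the hook has left it (horizontal distance between strainer and tray below 0.055 m and z of strainer in the frame of tray below 0.006 m and angle between strainer's own z axis and vertical below 0.08 rad and distance between each of stone_a_mid, stone_b_mid and strainer below 0.04 m and contact force between hook_rod and strainer below 0.05 N and distance between rod_collar and bail_top above 0.11 m), for 0.2 s.
At the end, for the whole second after the job is handed in: Strainer flat on the tray floor (within 55 mm of its middle, upright within 0.08 rad), both stones in it; rod hung in the rack's middle slot, collar on the board (10 mm sideways, 3 mm in height, upright within 0.10 rad); jar upright; all released and at rest (horizontal distance between strainer and tray below 0.055 m and z of strainer in the frame of tray below 0.006 m and angle between strainer's own z axis and vertical below 0.08 rad and distance between each of stone_a_mid, stone_b_mid and strainer below 0.04 m and horizontal distance between rod_collar and rack_slot below 0.01 m and z of rod_collar in the frame of rack between 0.127 and 0.133 m and angle between hook_rod's own z axis and vertical below 0.1 rad and contact force between strainer and tray above 0.3 N and contact force between the fingers and hook_rod below 0.05 N and linear speed of each of strainer, hook_rod below 0.02 m/s and angle between jar's own z axis and vertical below 0.05 rad); the robot touches nothing.
It fails at once if the strainer is handled with the gripper (contact force between any of the fingers, the arm and strainer above 0.5 N).
It fails at once if a stone leaves the strainer (distance between any of stone_a_mid, stone_b_mid and strainer above 0.06 m).
It fails at once if the strainer is dropped or banged onto the tray (over 12 N) (contact force between strainer and tray above 12 N).
It fails at once if the jar is shoved by more than 20 mm or tipped (distance of jar from where it was at the start of the episode above 0.02 m or angle between jar's own z axis and vertical above 0.15 rad).
It fails at once if the tray or a bystander is moved by more than 30 mm (distance of any of paste_dish, paste_lid, weight, seal, inkstone, brush_pot, ruler, tray from where it was at the start of the episode above 0.03 m).
It also fails if it takes over 72 s, if anything falls off the work surface, if the arm or the gripper's body presses on something with over 40 N, if the wrist force passes 120 N, or if a joint passes its speed limit or range.

ROBOT

A 7-joint arm with a two-finger parallel gripper is mounted at the origin on the work surface. World frame = base frame: x ahead of the robot, y to its left, z up, the work surface at z = 0. Lengths are in m, angles in rad, forces in N, time in s.
With the tool pointing down it reaches from about 0.425 to 0.825 m from the base axis. Payload 3.6 kg.
Tool frame: the origin (TCP) lies on the centre line of the jaws, within the pads' length; the fingertips stand 22 mm ahead of it and the grasp point (between the pads) lies 3 mm ahead of it; z points along the fingers, y is the line along which they close (so a half turn about z gives the same grasp; the last joint's range is limited). The gripper opens to 85 mm and grips with 20 to 120 N. Pads are 22 mm wide; open, the fingers measure 114 mm over their backs; the gripper's body (76 mm by 85 mm) begins 54 mm behind the grasp point. The pads swing forward as they close: fully open they stand 13 mm farther back than shut.
Start: joints at [-1.268, 0.615, -0.013, 1.423, 0.008, 1.103, -0.04], TCP at [0.21, 0.615, 0.253] pointing down, gripper open.
Joint ranges: [-3.12, 3.12], [-0.3, 2.06], [-1.34, 1.32], [0.26, 2.42], [-1.36, 4.5], [0.01, 1.98], [-2.84, 2.84]. Speed limits (rad/s): [2.79, 2.79, 3.14, 3.14, 3.14, 3.14, 3.14].

INTERFACE

Orientations are given as a rotation vector (axis times angle).
In Python, from bench import state, camera, calibration, finish_job, spot_in, tip_of gives the robot as it stands.
- The arm moves only by the shell command python3 -m inch 'ROWS' [FORCE]. ROWS is JSON, one flat list of numbers, 5 for each row, row after row: the shift along the tool's x, y, z in m, then the turn about the tool's z in rad, then the finger opening in m, from 0 to 0.0854. In form: [tx, ty, tz, roll, jaw, tx, ty, tz, roll, jaw, ...]. A call has 1 to 8 rows; each row is the pose to reach, as a shift and turn from the pose commanded when the call began, along the tool's axes at that moment; what a row does not reach only later rows make up. A row lasts 1/12 s, in which the tool goes at most 41.7 mm and 7.16 degrees, less where a joint would pass 70% of its speed; a pose out of reach is approached as far as the arm can. A call with a gripper value outside its range is refused whole. The fingers move at their own pace and stop on an object; FORCE is the grip in N (left out, the last holds). Time passes only in rows, so rows that repeat a pose let the fingers close. It gives the time, the measured TCP pose, the force, the opening and the grip force at its end, in the units of the state.
- state(): the state, without advancing time (a new reading comes with each control period).
- camera(name): name is "side" or "top"; returns the picture (480x640x3 uint8, red, green, blue); there is no depth.
- calibration(name): a dict with "intrinsics" (3x3 intrinsics, pixels), "R" (3x3) and "t" (3): a world point X has camera coordinates R X + t. Camera axes: x right, y down, z forward; pixel columns grow to the right and rows downward; lengths in m; the calibration is good to about 2 mm. A picture is of the moment at which its call begins. calibration takes no time and is no camera call.
- finish_job(): hands the job in; it is judged then, once.
Trained networks look in the newest picture that a camera, given by its name, has taken for a name from the list of things; names that differ only in an ending like _2 or _b are one class to them, and where a whole thing is asked for, a point or a joint stands for the part that bears it (a point fixed in the world has none). Each returns a list of dicts, best first, with "confidence" (0 to 1); they miss things now and then, are a little off and sometimes report something else, mostly with a low value. They report only what shows in the picture. A call takes as long as a camera call. They do not tell look-alikes from the thing itself.
- spot_in(camera, label): "extent" ([left, top, right, bottom] in pixels, round what is visible of it).
- tip_of(camera, label): "uv" ([column, row] in pixels: a listed point, or the origin of a listed thing).
The state is a dict: "time": time; "q": joint angles; "joint_vel": joint speeds; "effort": joint torques, N m; "eef_pos": TCP position; "tool_rot": TCP orientation; "force": force on the tool from outside, world axes, zero at the start; "wrist_torque": the same for the moment, N m; "width": finger opening in m; "gripper_force": force on a finger pad.
Only numpy, scipy, OpenCV 4.12 (cv2) and the standard library are available. Lean on these libraries where they do the work, as an engineer would, in place of code of your own. Each camera call takes 0.05 s, during which the arm holds its last target. There are 200 camera calls.

## Working session

There is one attempt and no reset: what is moved stays moved. The work goes in short steps, Python scripts to look and compute and a shell command to move; the robot and the scene stay as the last step left them, time stands still between calls to the robot, and variables do not carry over. Pictures are saved under pics/ and viewed, at most 14 in all, crops included, and the job is handed in when it is done.

```bash
mkdir -p pics; ls; cat > h.py <<'E'
import numpy as np, cv2
from bench import *
def P(n):
    c=calibration(n); return np.array(c["intrinsics"])@np.c_[np.array(c["R"]),np.array(c["t"])]
def tri(u1,u2,a="side",b="top"):
    X=cv2.triangulatePoints(P(a),P(b),np.array(u1,float).reshape(2,1),np.array(u2,float).reshape(2,1)); return (X[:3]/X[3]).ravel()
def proj(n,X):
    p=P(n)@np.r_[X,1]; return p[:2]/p[2]
def at_z(n,uv,z):
    M=P(n); H=np.c_[M[:,0],M[:,1],M[:,2]*z+M[:,3]]; s=np.linalg.solve(H,np.r_[uv,1]); return np.r_[s[:2]/s[2],z]
def snap(n,f):
    im=camera(n); cv2.imwrite("pics/"+f,im[:,:,::-1]); return im
E
python3 - <<'E'
from h import *
np.set_printoptions(precision=3,suppress=True)
for n in("side","top"):
    snap(n,n+"0.png"); c=calibration(n); print(n,-np.array(c["R"]).T@np.array(c["t"]))
    for l in("rod_grip","rod_collar","rod_crook","rack_slot","bail_top","jar","rack","tray","stone_a_mid","stone_b_mid"):
        print(l,[(np.round(d["uv"]),round(d["confidence"],2)) for d in tip_of(n,l)][:4])
s=state();print(s)
E
```

```text
pics
side [ 0.217 -0.844  1.156]
rod_grip [(array([350., 313.]), 0.68), (array([262., 355.]), 0.49)]
rod_collar [(array([352., 320.]), 0.68), (array([269., 362.]), 0.56)]
rod_crook [(array([294., 372.]), 0.51), (array([344., 344.]), 0.5)]
rack_slot [(array([351., 318.]), 0.6)]
bail_top [(array([406., 302.]), 0.55)]
jar [(array([314., 277.]), 0.58)]
rack [(array([345., 350.]), 0.69)]
tray [(array([350., 322.]), 0.75), (array([249., 217.]), 0.56)]
stone_a_mid []
stone_b_mid []
top [ 0.351 -0.014  1.716]
rod_grip [(array([412., 253.]), 0.64), (array([385., 323.]), 0.43)]
rod_collar [(array([392., 321.]), 0.68), (array([410., 256.]), 0.48), (array([178., 255.]), 0.48)]
rod_crook [(array([402., 303.]), 0.61)]
rack_slot [(array([410., 255.]), 0.74), (array([387., 200.]), 0.4)]
bail_top [(array([329., 250.]), 0.75)]
jar [(array([326., 251.]), 0.72)]
rack [(array([406., 259.]), 0.72)]
tray [(array([238., 280.]), 0.98)]
stone_a_mid [(array([330., 253.]), 0.45), (array([489., 276.]), 0.34)]
stone_b_mid [(array([336., 187.]), 0.69), (array([327., 254.]), 0.38)]
{'time': 1.1, 'q': array([-1.267,  0.615, -0.013,  1.423,  0.008,  1.103, -0.04 ]), 'joint_vel': array([ 0.   ,  0.002, -0.001, -0.   , -0.001, -0.   , -0.   ]), 'effort': array([ -0.001, -46.912,   0.259, -17.134,   0.01 ,   0.002,   0.   ]), 'eef_pos': array([0.21 , 0.615, 0.253]), 'tool_rot': array([-0.516, -3.099,  0.   ]), 'force': array([-0.038, -0.209, -0.034]), 'wrist_torque': array([ 0.045, -0.028,  0.008]), 'gripper_force': 0.0, 'width': 0.08510250460381329}
```

View pics/side0.png

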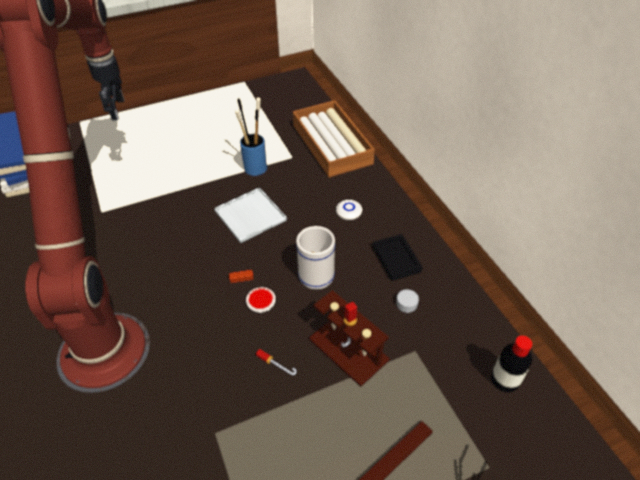

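View pics/top0.png

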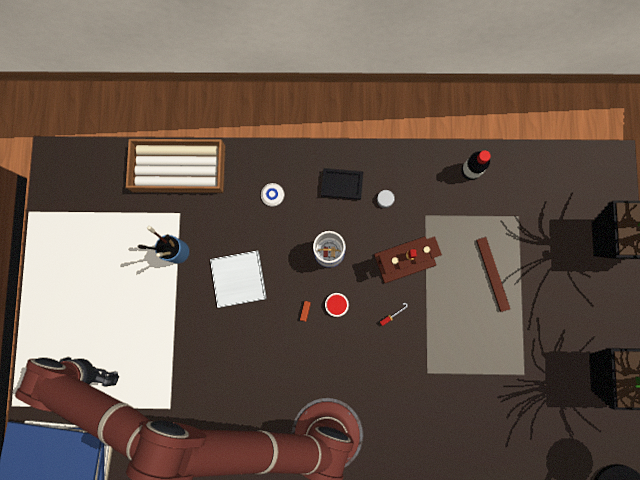

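The side view shows the jar at (316,257), the rack at (350,335) and the tray at (250,214). In the top view they are at (329,249), (408,259) and (238,279).

Two things look like the hook rod. One hangs in the rack (side 350,313; top 412,253). The other lies on the desk (side 275,362; top 393,315). The hung one fits, since it's in the middle slot and looks larger. I'll confirm that in a crop.

```bash
python3 - <<'E'
from h import *
np.set_printoptions(precision=4,suppress=True)
t=cv2.imread("pics/top0.png"); s=cv2.imread("pics/side0.png")
def crop(im,x,y,w,h,W,H): return cv2.resize(im[y:y+h,x:x+w],(W,H),interpolation=cv2.INTER_CUBIC)
a=crop(t,360,225,90,67,400,300); b=crop(t,304,224,66,50,400,300)
c=crop(s,250,285,150,112,400,300); d=crop(s,290,220,53,40,400,300)
cv2.imwrite("pics/crop1.png",np.vstack([np.hstack([a,b]),np.hstack([c,d])]))
print("grip",tri([350,313],[412,253]))
print("bail z.081",at_z("top",[329,250],.081), "jar",at_z("top",[326,251],0.0))
print("tray",tri([249,217],[238,280]),at_z("top",[238,280],0.0))
# tray edges
m=t[235:320,195:280].min(2)>110
n,l,st,ce=cv2.connectedComponentsWithStats(m.astype(np.uint8)); i=1+st[1:,4].argmax()
pts=np.argwhere(l==i)[:,::-1]+[195,235]; r=cv2.minAreaRect(pts.astype(np.float32)); print(r)
box=cv2.boxPoints(r); W=np.array([at_z("top",p,.010) for p in box]); print(W, W.mean(0))
for x in("rod_grip","hook_rod","jar","rack","strainer"):
    for n in("top","side"): print(x,n,[(np.round(q["extent"]),round(q["confidence"],2)) for q in spot_in(n,x)][:3])
E
```

```text
grip [ 0.5429 -0.2437  0.1622]
bail z.081 [ 0.5596 -0.0018  0.081 ] jar [0.5666 0.0084 0.    ]
tray [ 0.4708  0.2901 -0.0035] [0.4696 0.2896 0.    ]
((237.56918334960938, 278.57659912109375), (49.46879959106445, 50.45336151123047), 79.91940307617188)
[[0.5364 0.3855 0.01  ]
 [0.5667 0.2265 0.01  ]
 [0.4113 0.1944 0.01  ]
 [0.3814 0.3515 0.01  ]] [0.4739 0.2895 0.01  ]
rod_grip top [(array([406., 251., 418., 258.]), 0.63), (array([379., 318., 393., 325.]), 0.59)]
rod_grip side [(array([344., 303., 357., 346.]), 0.68), (array([255., 348., 272., 361.]), 0.63)]
hook_rod top [(array([382., 313., 393., 324.]), 0.66)]
hook_rod side [(array([255., 350., 273., 363.]), 0.62), (array([216., 188., 287., 240.]), 0.33)]
jar top [(array([312., 230., 346., 265.]), 0.95)]
jar side [(array([297., 227., 337., 287.]), 0.73)]
rack top [(array([375., 235., 442., 285.]), 0.96)]
rack side [(array([308., 293., 391., 385.]), 0.79)]
strainer top [(array([208., 253., 267., 306.]), 0.66), (array([317., 240., 341., 263.]), 0.51), (array([318., 169., 363., 199.]), 0.34)]
strainer side []
```

View pics/crop1.png

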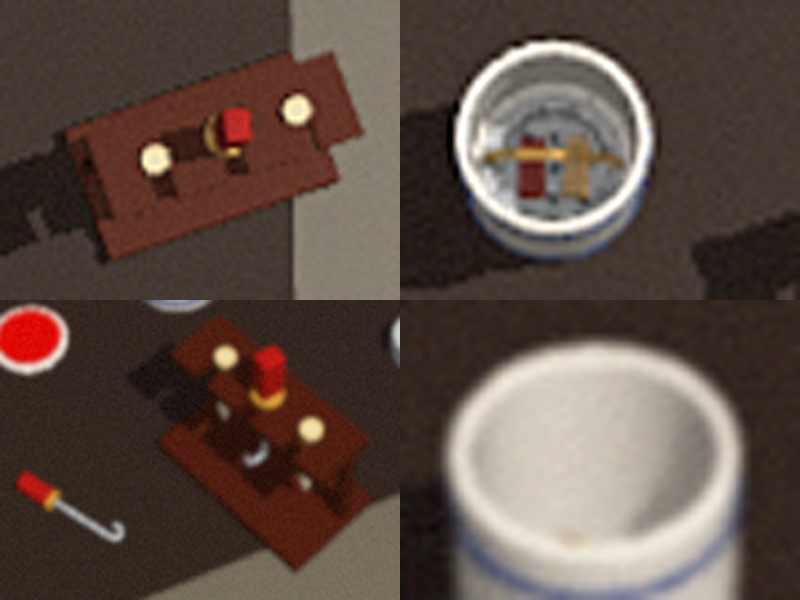

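The crop shows the hung rod at top (412,254), with its crook low and forward at side (342,342). It is clearly larger than the thin rod on the desk, so it is the one meant. The bail runs along the image's horizontal, which is world y, from about (319,250) to (340,250). The stones lie side by side at (326,252) and (333,252).

```bash
cat >> h.py <<'E'
from scipy.spatial.transform import Rotation as Ro
def move(target,yaw=None):
    "rows' numbers to go to world target of TCP; yaw = world angle of tool y from world +y"
    s=state(); R=Ro.from_rotvec(s["tool_rot"]).as_matrix(); d=R.T@(np.array(target)-s["eef_pos"])
    cur=np.arctan2(-R[0,1],R[1,1]); return np.round(d,4), None if yaw is None else round(-((yaw-cur+np.pi)%(2*np.pi)-np.pi),4), round(cur,4)
E
python3 - <<'E'
from h import *
np.set_printoptions(precision=4,suppress=True)
t=cv2.imread("pics/top0.png").astype(int); B,G,R=t[...,0],t[...,1],t[...,2]
def cents(m,x0,y0,x1,y1,k=4):
    mm=np.zeros(m.shape,np.uint8); mm[y0:y1,x0:x1]=m[y0:y1,x0:x1]
    n,l,st,ce=cv2.connectedComponentsWithStats(mm); return [(ce[i],st[i,4]) for i in range(1,n) if st[i,4]>=k]
caps=cents((R>190)&(G>180)&(B>120),385,240,424,270)+cents((R>190)&(G>185)&(B<200)&(B>120),422,244,432,255); print("caps",caps)
w=[at_z("top",c[0],.135) for c in caps]; print(w)
if len(w)==2:
    d=w[0]-w[1]; print("rack yaw",np.arctan2(-d[0],d[1]),np.linalg.norm(d),"mid",(w[0]+w[1])/2)
red=cents((R>150)&(G<70)&(B<80),400,245,425,262); print("handle red",red,[at_z("top",c[0],.180) for c in red])
yel=cents((R>110)&(R-B>50)&(G>70)&(R-G<70),312,235,348,265,2); print("bail etc",yel)
m=(R-B>50)&(R-G<70)&(G>70); ys,xs=np.nonzero(m[235:256,312:348]); print(sorted(zip(xs+312,ys+235)))
wht=(t.min(2)>150); mm=np.zeros(wht.shape,np.uint8); mm[225:272,308:350]=wht[225:272,308:350]
c=max(cv2.findContours(mm,0,2)[0],key=cv2.contourArea); c=cv2.convexHull(c); e=cv2.fitEllipse(c); print("rim",e,at_z("top",e[0],.145))
print("feet mid",at_z("top",[329.35,250.4],.045))
print("move",move([.45,.2,.29],.343))
E
```

```text
caps [(array([394.4 , 260.04]), np.int32(25)), (array([426.2917, 249.    ]), np.int32(24))]
[array([ 0.525 , -0.1958,  0.135 ]), array([ 0.5589, -0.2901,  0.135 ])]
rack yaw 0.3455066752784174 0.10019999261126078 mid [ 0.5419 -0.2429  0.135 ]
handle red [(array([413.1714, 252.3143]), np.int32(35))] [array([ 0.543 , -0.2445,  0.18  ])]
bail etc [(array([330.3934, 250.5738]), np.int32(61))]
[(np.int64(318), np.int64(250)), (np.int64(319), np.int64(249)), (np.int64(319), np.int64(250)), (np.int64(320), np.int64(249)), (np.int64(321), np.int64(249)), (np.int64(322), np.int64(249)), (np.int64(323), np.int64(249)), (np.int64(323), np.int64(250)), (np.int64(324), np.int64(248)), (np.int64(324), np.int64(249)), (np.int64(324), np.int64(250)), (np.int64(325), np.int64(249)), (np.int64(325), np.int64(250)), (np.int64(326), np.int64(249)), (np.int64(326), np.int64(250)), (np.int64(327), np.int64(249)), (np.int64(327), np.int64(250)), (np.int64(328), np.int64(249)), (np.int64(329), np.int64(249)), (np.int64(329), np.int64(250)), (np.int64(330), np.int64(249)), (np.int64(330), np.int64(250)), (np
[... 764 characters left out ...]
 (np.int64(334), np.int64(248)), (np.int64(334), np.int64(249)), (np.int64(334), np.int64(250)), (np.int64(334), np.int64(251)), (np.int64(334), np.int64(252)), (np.int64(334), np.int64(253)), (np.int64(334), np.int64(254)), (np.int64(334), np.int64(255)), (np.int64(335), np.int64(249)), (np.int64(335), np.int64(250)), (np.int64(336), np.int64(250)), (np.int64(337), np.int64(250)), (np.int64(338), np.int64(250)), (np.int64(339), np.int64(250))]
rim ((328.8655700683594, 246.46083068847656), (31.595266342163086, 32.075984954833984), 108.3207778930664) [ 0.562  -0.0018  0.145 ]
feet mid [ 0.5629 -0.0027  0.045 ]
move (array([-0.361 , -0.315 , -0.0367]), np.float64(-0.6727), np.float64(-0.3297))
```

```bash
python3 -m inch '[-0.36,-0.315,-0.037,-0.67,0.085,-0.36,-0.315,-0.037,-0.67,0.085,-0.36,-0.315,-0.037,-0.67,0.085,-0.36,-0.315,-0.037,-0.67,0.085,-0.36,-0.315,-0.037,-0.67,0.085,-0.36,-0.315,-0.037,-0.67,0.085,-0.36,-0.315,-0.037,-0.67,0.085,-0.36,-0.315,-0.037,-0.67,0.085]'; python3 -c "
from h import *
print(move([.543,-.244,.26],.3455),state()['q'])"
```

```text
time: 2.27
eef_pos: [0.3771, 0.325, 0.2795]
tool_rot: [-0.532, 3.096, 0.001]
force: [1.1, 0.3, -0.1]
width: 0.0849
gripper_force: 0.0
(array([ 0.0335, -0.5918,  0.0193]), np.float64(-0.0053), np.float64(0.3402)) [-0.63495746  0.35530241 -0.16591755  1.81229419  0.06937677  0.97877552
  1.08164664]
```

```bash
python3 -m inch '[0.033,-0.59,0.019,-0.005,0.06,0.033,-0.59,0.019,-0.005,0.06,0.033,-0.59,0.019,-0.005,0.06,0.033,-0.59,0.019,-0.005,0.06,0.033,-0.59,0.019,-0.005,0.06,0.033,-0.59,0.019,-0.005,0.06,0.033,-0.59,0.019,-0.005,0.06,0.033,-0.59,0.019,-0.005,0.06]' >/dev/null; python3 -c "
from h import *
print(move([.543,-.244,.26],.3455),state()['q'])"
```

```text
(array([ 0.0157, -0.2591,  0.0088]), np.float64(-0.0002), np.float64(0.3453)) [-0.02157441  0.32034157 -0.0476891   1.90005865  0.01889228  0.92051316
  1.83785448]
```

```bash
python3 -m inch '[0.016,-0.25,0.009,0,0.06,0.016,-0.25,0.009,0,0.06,0.016,-0.25,0.009,0,0.06,0.016,-0.25,0.009,0,0.06,0.016,-0.25,0.009,0,0.06,0.016,-0.25,0.009,0,0.06,0.016,-0.25,0.009,0,0.06,0.016,-0.25,0.009,0,0.06]' >/dev/null; python3 - <<'E'
from h import *
print(move([.543,-.244,.26],.3455),state()['q'],state()['eef_pos'])
s=state();p=s['eef_pos'];im=camera("side");t=camera("top")
a=cv2.resize(im[240:360,270:430],(400,300),interpolation=2);b=cv2.resize(t[210:300,350:470],(400,300),interpolation=2)
cv2.imwrite("pics/c2.png",np.hstack([a,b])[:,:,::-1])
E
```

```text
(array([-0.0018, -0.0078, -0.0013]), np.float64(-0.0066), np.float64(0.3389)) [ 0.36909546  0.51224934  0.01229698  1.6024751  -0.00513023  1.02713509
  2.29218822] [ 0.53868792 -0.23720677  0.25869344]
```

View pics/c2.png

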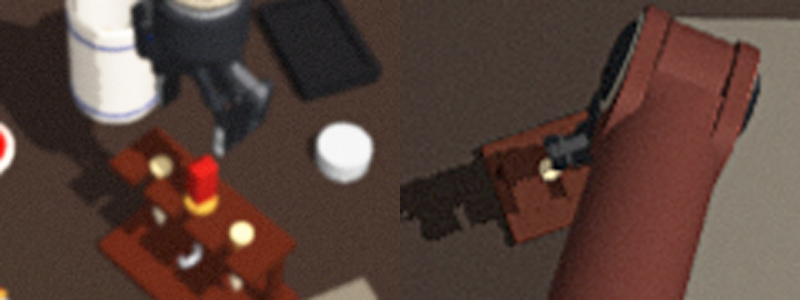

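```bash
python3 -m inch '[-0.002,-0.008,0,-0.006,0.045,-0.002,-0.008,0,-0.006,0.045,-0.002,-0.008,0,-0.006,0.045,-0.002,-0.008,0,-0.006,0.045,-0.002,-0.008,0,-0.006,0.045]' >/dev/null; python3 -c "
from h import *
print(move([.5425,-.2437,.166],.3455),state()['width'])
"
```

```text
(array([ 0.0027, -0.0033,  0.0935]), np.float64(0.0068), np.float64(0.3523)) 0.04486267788590386
```

```bash
python3 -m inch '[0.003,-0.003,0.03,0.006,0.045,0.003,-0.003,0.06,0.006,0.045,0.003,-0.003,0.08,0.006,0.045,0.003,-0.003,0.094,0.006,0.045,0.003,-0.003,0.094,0.006,0.045,0.003,-0.003,0.094,0.006,0.045]' 60; python3 -c "
from h import *
print(move([.5425,-.2437,.166],.3455),state()['width'])
snap('side','c3.png')
im=cv2.imread('pics/c3.png');cv2.imwrite('pics/c3.png',cv2.resize(im[260:380,280:440],(640,480),interpolation=2))
"
```

```text
time: 4.62
eef_pos: [0.5419, -0.2439, 0.165]
tool_rot: [0.54, -3.094, -0.001]
force: [0.3, -0.6, 0.0]
width: 0.0448
gripper_force: 0.0
(array([-0.0006, -0.    , -0.001 ]), np.float64(0.0001), np.float64(0.3456)) 0.04480364657035103
```

View pics/c3.png

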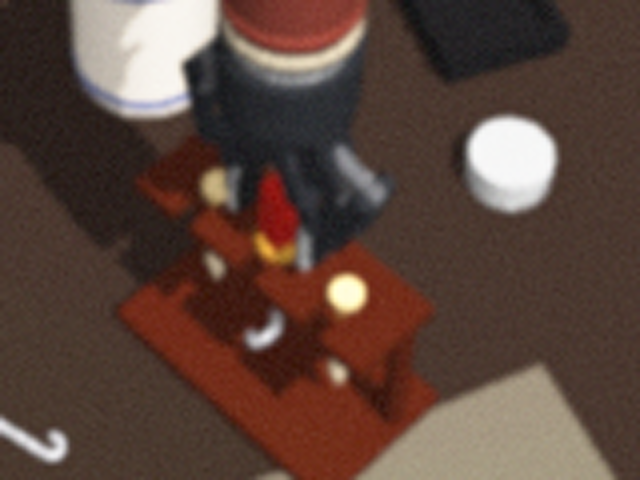

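The fingers straddle the red handle at crop (277,210), clear of both brush caps at (217,187) and (347,293). I'll close on the handle.

```bash
python3 -m inch '[0,0,0,0,0.01,0,0,0,0,0.01,0,0,0,0,0.01,0,0,0,0,0.01,0,0,0,0,0.01,0,0,0,0,0.01,0,0,0,0,0.01,0,0,0,0,0.01]' 60; python3 -c "
from h import *
print(state())"
```

```text
time: 5.33
eef_pos: [0.5427, -0.2444, 0.1667]
tool_rot: [-0.539, 3.093, -0.002]
force: [-1.9, 1.1, 7.0]
width: 0.0172
gripper_force: 58.7
{'time': 5.3333, 'q': array([ 0.38235324,  0.62165124,  0.00669677,  1.69369367, -0.00544769,
        0.82401342,  2.30747236]), 'joint_vel': array([-9.12089748e-04,  9.48813630e-05,  6.18949790e-04,  2.47014219e-03,
       -2.51798714e-03, -1.99047376e-04, -2.27951295e-03]), 'effort': array([ 6.23630639e-02, -4.07622850e+01,  5.46417329e-01, -1.31169391e+01,
        8.41853418e-02, -3.67550114e-01, -7.74785934e-03]), 'eef_pos': array([ 0.54272218, -0.24444331,  0.16674365]), 'tool_rot': array([-5.39194136e-01,  3.09298573e+00, -1.74910657e-03]), 'force': array([-1.86848914,  1.10302593,  6.99298928]), 'wrist_torque': array([0.21863699, 0.24827226, 0.01238999]), 'gripper_force': 58.7323397397995, 'width': 0.017206257962955693}
```

```bash
python3 -m inch '[0,0,-0.004,0,0.01,0.012,0,-0.005,0,0.01,0.03,0,-0.005,0,0.01,0.05,0,-0.005,0,0.01,0.075,0,-0.005,0,0.01,0.1,0,-0.006,0,0.01,0.11,0,-0.04,0,0.01,0.11,0,-0.075,0,0.01]'; python3 -c "
from h import *
np.set_printoptions(precision=4,suppress=True)
print(move([.5616+.027,-.002,.320],0),state()['width'])
print(move([.44,-.15,.320],0),state()['q'])"
```

```text
time: 6.0
eef_pos: [0.4321, -0.2827, 0.2386]
tool_rot: [0.529, -3.087, -0.007]
force: [0.9, -0.5, 0.1]
width: 0.0173
gripper_force: 59.0
(array([-0.2403,  0.2132, -0.0821]), np.float64(0.3391), np.float64(0.3391)) 0.017348766363318145
(array([-0.051,  0.123, -0.081]), np.float64(0.3391), np.float64(0.3391)) [0.5317 0.4289 0.0057 1.8197 0.0004 0.9033 2.4466]
```

```bash
python3 -m inch '[0,0.0,-0.04,0,0.01,0,0.02,-0.082,0.0,0.01,-0.03,0.05,-0.082,0.08,0.01,-0.06,0.08,-0.082,0.16,0.01,-0.09,0.11,-0.082,0.24,0.01,-0.12,0.14,-0.082,0.3,0.01,-0.15,0.17,-0.082,0.335,0.01,-0.17,0.2,-0.082,0.337,0.01]'; python3 -c "
from h import *
np.set_printoptions(precision=4,suppress=True)
print(move([.5616+.027,-.002,.320],0),state()['width'])"
```

```text
time: 6.67
eef_pos: [0.5311, -0.035, 0.3218]
tool_rot: [0.009, -3.141, 0.002]
force: [1.3, -0.4, -1.4]
width: 0.0174
gripper_force: 59.0
(array([-0.0577,  0.0327,  0.0018]), np.float64(0.0054), np.float64(0.0054)) 0.017361195852384565
```

```bash
python3 -m inch '[-0.03,0.02,0,0.005,0.01,-0.058,0.033,0,0.005,0.01,-0.058,0.033,0,0.005,0.01,-0.058,0.033,0,0.005,0.01,-0.058,0.033,0,0.005,0.01]'; python3 - <<'E'
from h import *
np.set_printoptions(precision=4,suppress=True)
print(move([.5616+.027,-.002,.320],0),state()['width'])
p=state()['eef_pos']; c=p-[0,0,.0367]
im=camera("side");t=camera("top")
for n in("side","top"):
    for k,o in(("collar",[0,0,0]),("crook",[-.009,0,-.0935]),("bot",[-.009,0,-.0995])): print(n,k,proj(n,c+o),[(np.round(d["uv"]),round(d["confidence"],2)) for d in tip_of(n,"rod_"+k)] if k!="bot" else "")
u=proj("side",c+[0,0,-.06]).astype(int); print(u)
a=cv2.resize(im[u[1]-75:u[1]+75,u[0]-50:u[0]+50],(400,600),interpolation=2)
b=cv2.resize(t[200:290,290:350],(400,600),interpolation=2)
cv2.imwrite("pics/c4.png",np.hstack([a,b])[:,:,::-1])
E
```

```text
time: 7.08
eef_pos: [0.5873, -0.0039, 0.3215]
tool_rot: [0.002, -3.139, 0.002]
force: [-0.9, -0.9, -0.8]
width: 0.0172
gripper_force: 59.0
(array([-0.0013,  0.0019,  0.0015]), np.float64(0.0016), np.float64(0.0016)) 0.017200475082027617
side collar [323.9598 197.7097] [(array([325., 195.]), 0.54), (array([270., 360.]), 0.47)]
side crook [320.7273 226.6112] [(array([295., 370.]), 0.69), (array([241., 278.]), 0.69), (array([320., 225.]), 0.68)]
side bot [320.7467 228.2959] 
top collar [329.411  230.2855] [(array([338., 185.]), 0.45), (array([389., 318.]), 0.43)]
top crook [329.547  238.6795] []
top bot [329.5575 238.9861] 
[324 215]
```

View pics/c4.png

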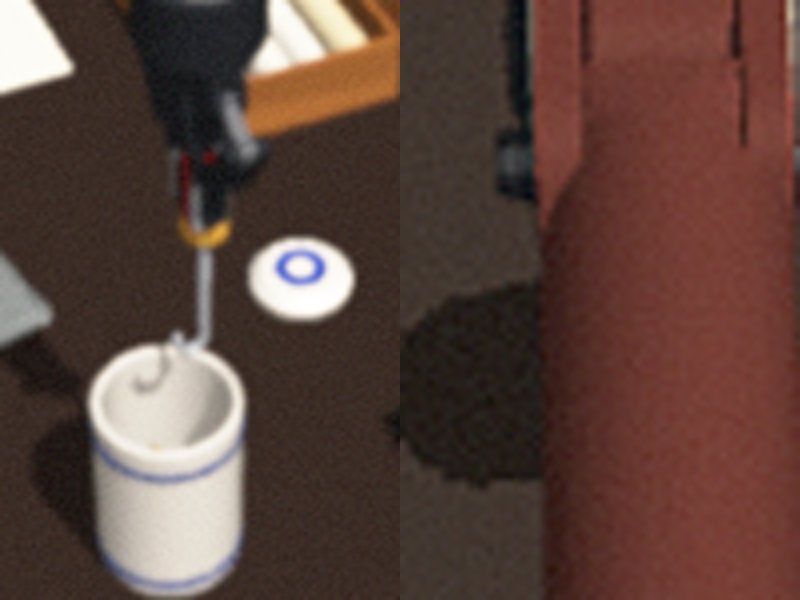

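```bash
python3 -m inch '[-0.004,0.002,0,0.002,0.01,-0.004,0.002,0.02,0.002,0.01,-0.004,0.002,0.045,0.002,0.01,-0.004,0.002,0.07,0.002,0.01,-0.004,0.002,0.095,0.002,0.01,-0.004,0.002,0.115,0.002,0.01,-0.004,0.002,0.133,0.002,0.01,-0.004,0.002,0.133,0.002,0.01]'; python3 -c "
from h import *
np.set_printoptions(precision=4,suppress=True)
print(move([.5615+.030,-.002,.188],0),state()['width'],state()['wrist_torque'])"
```

```text
time: 8.05
eef_pos: [0.5902, -0.0002, 0.1854]
tool_rot: [0.002, -3.133, 0.0]
force: [-0.1, 0.4, -1.2]
width: 0.0171
gripper_force: 59.0
(array([-0.0013, -0.0018, -0.0026]), np.float64(0.0014), np.float64(0.0014)) 0.017119167065984802 [-0.0332  0.0621 -0.0355]
```

```bash
python3 -m inch '[0.006,-0.002,0,0,0.01,0.013,-0.002,0,0,0.01,0.02,-0.002,0,0,0.01,0.02,-0.002,0,0,0.01,0.02,-0.002,-0.01,0,0.01,0.02,-0.002,-0.02,0,0.01,0.02,-0.002,-0.026,0,0.01,0.02,-0.002,-0.03,0,0.01]'; python3 -c "
from h import *
np.set_printoptions(precision=4,suppress=True)
print(move([.5705,-.002,.215],0),state()['width'],state()['force'],state()['wrist_torque'])"
```

```text
time: 8.72
eef_pos: [0.5735, -0.0022, 0.2211]
tool_rot: [-0.002, 3.139, 0.0]
force: [-0.1, 0.3, -3.0]
width: 0.0172
gripper_force: 59.1
(array([0.003 , 0.0002, 0.0061]), np.float64(0.0013), np.float64(0.0013)) 0.017219357924310216 [-0.126   0.2855 -3.0216] [0.0453 0.0303 0.0184]
```

```bash
python3 -m inch '[0.001,0,-0.005,0,0.01,0.002,0,-0.013,0,0.01,0.002,0,-0.023,0,0.01,0.002,0,-0.034,0,0.01,0.002,0,-0.045,0,0.01,0.002,0,-0.055,0,0.01,0.002,0,-0.063,0,0.01,0.002,0,-0.068,0,0.01]'; python3 -c "
from h import *
np.set_printoptions(precision=4,suppress=True)
print(state()['force'],state()['wrist_torque'])
snap('side','c5.png')
im=cv2.imread('pics/c5.png');cv2.imwrite('pics/c5.png',cv2.resize(im[140:300,260:390],(520,640),interpolation=2)[:600])
"
```

```text
time: 9.38
eef_pos: [0.5709, -0.0023, 0.2887]
tool_rot: [-0.002, 3.14, -0.0]
force: [-0.5, 0.4, -2.2]
width: 0.0171
gripper_force: 59.1
[-0.4876  0.4489 -2.1929] [ 0.0249 -0.0007 -0.0086]
```

View pics/c5.png

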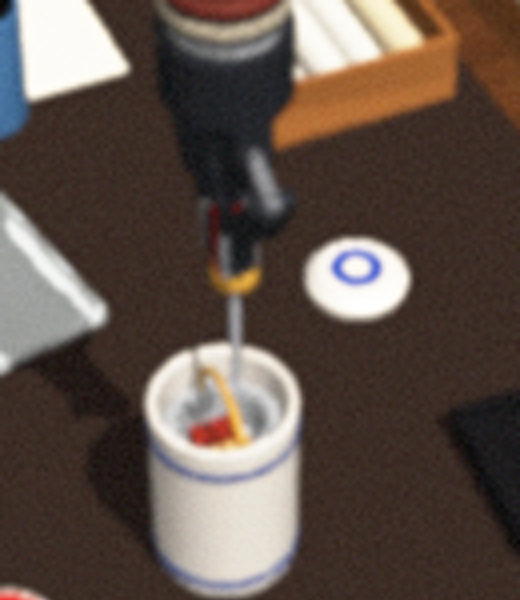

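The strainer hangs in the crook at crop (205,372), centred in the jar, with the dark red stone visible in it at (212,432). I'll lift it clear.

```bash
python3 -m inch '[0,0,-0.006,0,0.01,0,0,-0.016,0,0.01,0,0,-0.03,0,0.01,0,0,-0.045,0,0.01,0,0,-0.06,0,0.01,0,0,-0.074,0,0.01,0,0,-0.085,0,0.01,0,0,-0.092,0,0.01]'; python3 -m inch '[0,0,-0.005,0,0.01,0,0,-0.008,0,0.01,0,0,-0.008,0,0.01,0,0,-0.008,0,0.01]'; python3 -c "
from h import *
np.set_printoptions(precision=4,suppress=True)
print(state()['force'])
print(move([.474+.009,.2895,.385],0),state()['q'])
"
```

```text
time: 10.1
eef_pos: [0.5709, -0.0023, 0.3811]
tool_rot: [-0.002, 3.14, 0.0]
force: [-0.2, 0.3, -2.7]
width: 0.0173
gripper_force: 59.1
time: 10.43
eef_pos: [0.5703, -0.0023, 0.3868]
tool_rot: [0.002, -3.14, 0.0]
force: [-0.1, -0.1, -3.6]
width: 0.017
gripper_force: 59.1
[-0.0936 -0.1089 -3.5873]
(array([0.087 , 0.2919, 0.0019]), np.float64(0.0012), np.float64(0.0012)) [-0.0232  0.3917 -0.0172  1.4327  0.0068  1.3185  1.5312]
```

```bash
python3 -m inch '[0,0.0003,0,0,0.01,0.0004,0.0015,0,0,0.01,0.0015,0.005,0,0,0.01,0.003,0.01,0,0,0.01,0.0055,0.018,0,0,0.01,0.009,0.03,0,0,0.01,0.013,0.044,0,0,0.01,0.018,0.061,0,0,0.01]'
python3 -m inch '[0.006,0.019,0,0,0.01,0.012,0.04,0,0,0.01,0.0185,0.062,0,0,0.01,0.025,0.085,0,0,0.01,0.032,0.107,0,0,0.01,0.0385,0.13,0,0,0.01,0.045,0.15,0,0,0.01,0.0505,0.169,0,0,0.01]'
python3 -m inch '[0.005,0.017,0,0,0.01,0.009,0.031,0,0,0.01,0.013,0.043,0,0,0.01,0.015,0.051,0,0,0.01,0.017,0.0565,0,0,0.01,0.018,0.06,0,0,0.01,0.018,0.061,0,0,0.01,0.018,0.0615,0,0,0.01]'
python3 -c "
from h import *
np.set_printoptions(precision=4,suppress=True)
print(state()['force'],move([.474+.009,.2895,.385],0),state()['q'])
a=camera('side')[60:270,180:330];t=camera('top')[190:340,150:350]
cv2.imwrite('pics/c6.png',np.hstack([cv2.resize(a,(400,560)),cv2.resize(t,(400,300)).repeat(1,0) if 0 else np.vstack([cv2.resize(t,(400,300)),np.zeros((260,400,3),np.uint8)])])[:,:,::-1])
"
```

```text
time: 11.1
eef_pos: [0.552, 0.0598, 0.3873]
tool_rot: [-0.001, 3.142, 0.0]
force: [-0.1, -0.0, -2.6]
width: 0.0172
gripper_force: 59.2
time: 11.77
eef_pos: [0.5, 0.2307, 0.3875]
tool_rot: [0.006, -3.141, -0.002]
force: [0.5, -0.6, -2.1]
width: 0.0176
gripper_force: 59.2
time: 12.43
eef_pos: [0.484, 0.2885, 0.3873]
tool_rot: [-0.0, 3.141, -0.001]
force: [-1.0, 0.7, -2.5]
width: 0.0172
gripper_force: 59.2
[-0.9673  0.6789 -2.4585] (array([0.001 , 0.001 , 0.0023]), np.float64(0.0001), np.float64(0.0001)) [-0.5023  0.3811 -0.1135  1.4495  0.0442  1.3137  0.952 ]
```

View pics/c6.png

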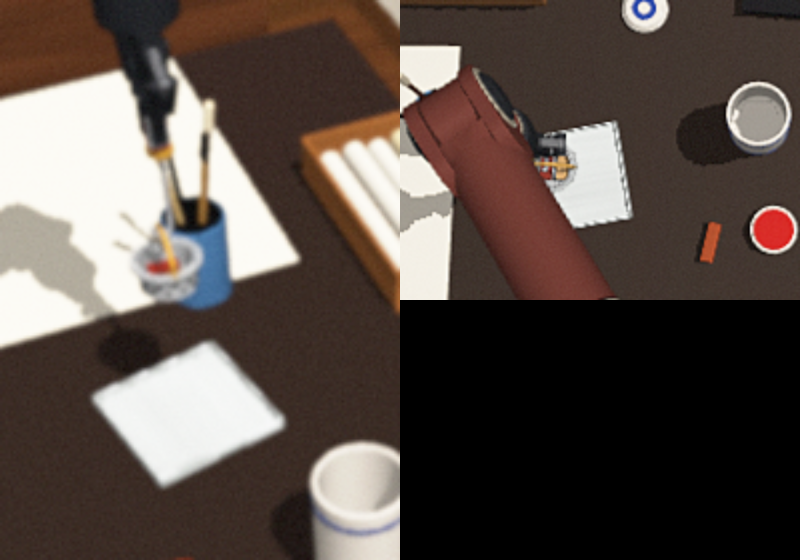

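```bash
python3 -m inch '[0,0.001,0.005,0,0.01,0,0.001,0.014,0,0.01,0,0.001,0.026,0,0.01,0,0.001,0.04,0,0.01,0,0.001,0.055,0,0.01,0,0.001,0.07,0,0.01,0,0.001,0.085,0,0.01,0,0.001,0.1,0,0.01]'
python3 -m inch '[0,0,0.015,0,0.01,0,0,0.029,0,0.01,0,0,0.042,0,0.01,0,0,0.053,0,0.01,0,0,0.062,0,0.01,0,0,0.069,0,0.01,0,0,0.073,0,0.01,0,0,0.074,0,0.01]'
python3 -m inch '[0,0,0.002,0,0.01,0,0,0.004,0,0.01,0,0,0.006,0,0.01,0,0,0.006,0,0.01]'
```

```text
time: 13.2
eef_pos: [0.4835, 0.2895, 0.2857]
tool_rot: [0.001, -3.141, 0.001]
force: [0.7, -1.1, -2.7]
width: 0.0174
gripper_force: 59.2
time: 13.87
eef_pos: [0.4835, 0.2898, 0.2125]
tool_rot: [0.002, -3.14, 0.001]
force: [0.6, -0.7, -2.7]
width: 0.0172
gripper_force: 59.2
time: 14.2
eef_pos: [0.4837, 0.2901, 0.2072]
tool_rot: [0.002, -3.142, 0.0]
force: [0.4, 0.5, -3.2]
width: 0.0172
gripper_force: 59.2
```

Now the slow touchdown, about 1.5 mm per row.

```bash
python3 -m inch '[0,0,0.0015,0,0.01,0,0,0.003,0,0.01,0,0,0.0045,0,0.01,0,0,0.006,0,0.01,0,0,0.0075,0,0.01,0,0,0.009,0,0.01,0,0,0.0105,0,0.01,0,0,0.012,0,0.01]'; python3 -m inch '[0,0,0.0015,0,0.01,0,0,0.003,0,0.01,0,0,0.0045,0,0.01,0,0,0.006,0,0.01,0,0,0.006,0,0.01]'
```

```text
time: 14.87
eef_pos: [0.4837, 0.2901, 0.1953]
tool_rot: [-0.002, 3.142, -0.0]
force: [-0.6, -0.5, -1.7]
width: 0.0174
gripper_force: 59.5
time: 15.28
eef_pos: [0.4836, 0.2901, 0.189]
tool_rot: [0.002, -3.141, 0.0]
force: [-1.2, -0.3, -1.1]
width: 0.0172
gripper_force: 59.5
```

```bash
python3 -m inch '[0,0,0.004,0,0.01,0,0,0.008,0,0.01,0,0,0.0115,0,0.01,0,0,0.0115,0,0.01]'; python3 -m inch '[-0.003,0,0,0,0.01,-0.006,0,0,0,0.01,-0.01,0,0,0,0.01,-0.014,0,0,0,0.01,-0.018,0,0,0,0.01,-0.021,0,0,0,0.01,-0.021,0,0,0,0.01]'; python3 -c "
from h import *
a=camera('side')[110:260,190:310]
cv2.imwrite('pics/c7.png',cv2.resize(a,(480,600),interpolation=2)[:,:,::-1])
"
```

```text
time: 15.62
eef_pos: [0.4832, 0.2897, 0.1767]
tool_rot: [0.002, -3.14, 0.002]
force: [-0.3, -0.2, -0.7]
width: 0.0173
gripper_force: 59.5
time: 16.2
eef_pos: [0.5057, 0.2899, 0.1778]
tool_rot: [-0.0, 3.141, 0.0]
force: [0.8, -0.7, -0.8]
width: 0.0174
gripper_force: 59.5
```

View pics/c7.png

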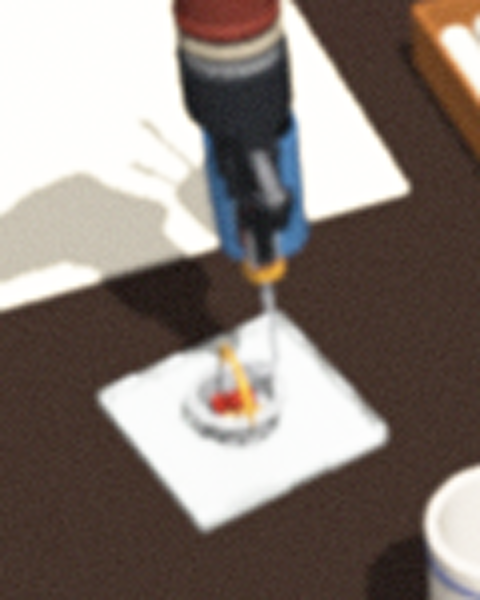

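```bash
python3 - <<'E'
from h import *
np.set_printoptions(precision=1,suppress=True)
c=state()['eef_pos']-[0,0,.0367]
f=lambda X:(proj("side",X)-[190,110])*4
print("shank",f(c+[0,0,-.06]),"crookbot",f(c+[-.009,0,-.0965]),"tip top",f(c+[-.018,0,-.0805]),"collar",f(c))
print("bail pred",f(np.array([c[0]-.031,c[1],.069])),f(np.array([c[0]-.031,c[1]+.034,.035])),f(np.array([c[0]-.031,c[1]-.034,.035])))
E
```

```text
shank [267.6 332.4] crookbot [260.8 372.3] tip top [246.9 360. ] collar [259.5 269.7]
bail pred [228.7 356.7] [219. 361.] [248.8 420.3]
```

The tip at crop (247,360) is past the bail at (228,352), so the hook is free. I'll lift it away.

```bash
python3 -m inch '[0,0,-0.005,0,0.01,0,0,-0.012,0,0.01,0,0,-0.02,0,0.01,0,0,-0.03,0,0.01,0,0,-0.045,0,0.01,0,0,-0.065,0,0.01,0,0,-0.09,0,0.01,0,0,-0.115,0,0.01]'; python3 -m inch '[0,0,-0.01,0,0.01,0,0,-0.015,0,0.01,0,0,-0.015,0,0.01,0,0,-0.015,0,0.01]'; python3 -c "
from h import *
np.set_printoptions(precision=4,suppress=True)
P0=np.array([.5427,-.2444,.1667]); xr=np.array([np.cos(.3455),np.sin(.3455),0])
print(move(P0-.11*xr+[0,0,.13],.3455),state()['q'])
a=camera('side')[150:280,190:350]
cv2.imwrite('pics/c8.png',cv2.resize(a,(640,520),interpolation=2)[:,:,::-1])
"
```

```text
time: 16.92
eef_pos: [0.5044, 0.2901, 0.2947]
tool_rot: [-0.002, 3.141, 0.0]
force: [1.1, -0.3, -1.0]
width: 0.0168
gripper_force: 59.5
time: 17.25
eef_pos: [0.5041, 0.2898, 0.3068]
tool_rot: [0.002, -3.14, 0.002]
force: [-0.1, 0.1, -1.7]
width: 0.0173
gripper_force: 59.6
(array([ 0.0656, -0.5713,  0.0109]), np.float64(-0.3442), np.float64(0.0013)) [-0.4871  0.4629 -0.1131  1.5455  0.0555  1.1384  0.9604]
```

View pics/c8.png

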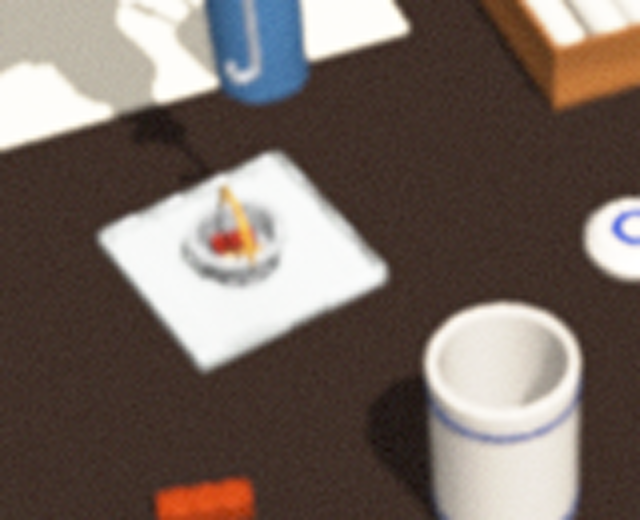

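The strainer stands upright in the tray with the red stone visible at (228,241). The rod, at (245,60), is free. I'm returning to the front of the rack.

```bash
python3 -m inch '[0.005,-0.02,0,0,0.01,0.01,-0.05,0,0,0.01,0.015,-0.085,0,0,0.01,0.02,-0.12,0,0,0.01,0.025,-0.16,0,0,0.01,0.03,-0.2,0,0,0.01,0.035,-0.24,0,0,0.01,0.04,-0.28,0,0,0.01]' >/dev/null
python3 -m inch '[0.005,-0.04,0,-0.05,0.01,0.01,-0.08,0,-0.1,0.01,0.014,-0.12,0,-0.15,0.01,0.018,-0.16,0,-0.2,0.01,0.021,-0.2,0,-0.25,0.01,0.024,-0.24,0,-0.3,0.01,0.025,-0.27,0,-0.344,0.01,0.025,-0.29,0,-0.344,0.01]' >/dev/null
python3 -m inch '[0,0,0,0,0.01,0,0,0,0,0.01,0,0,0,0,0.01]'; python3 -c "
from h import *
np.set_printoptions(precision=4,suppress=True)
P0=np.array([.5427,-.2444,.1667]); xr=np.array([np.cos(.3455),np.sin(.3455),0])
print(move(P0-.11*xr+[0,0,.005],.3455),state()['q'])
"
```

```text
time: 18.88
eef_pos: [0.4402, -0.2786, 0.3066]
tool_rot: [0.541, -3.093, -0.004]
force: [-0.4, 0.7, -1.2]
width: 0.0174
gripper_force: 59.4
(array([ 0.0019, -0.0029,  0.1349]), np.float64(0.0009), np.float64(0.3464)) [ 0.5089  0.3627  0.0196  1.7114 -0.009   1.0706  2.4488]
```

```bash
python3 -m inch '[0.001,-0.002,0.03,0.001,0.01,0.002,-0.003,0.065,0.001,0.01,0.002,-0.003,0.095,0.001,0.01,0.002,-0.003,0.12,0.001,0.01,0.002,-0.003,0.135,0.001,0.01,0.002,-0.003,0.135,0.001,0.01,0.002,-0.003,0.135,0.001,0.01]'; python3 -c "
from h import *
np.set_printoptions(precision=4,suppress=True)
P0=np.array([.5427,-.2444,.1667])
print(move(P0+[0,0,.0045],.3455))
a=camera('side')[240:380,280:420]
cv2.imwrite('pics/c9.png',cv2.resize(a,(560,560),interpolation=2)[:,:,::-1])
"
```

```text
time: 19.47
eef_pos: [0.4398, -0.2817, 0.1724]
tool_rot: [0.542, -3.093, -0.003]
force: [0.3, 0.2, -0.2]
width: 0.0175
gripper_force: 59.3
(array([-0.1095,  0.0001,  0.0011]), np.float64(0.0013), np.float64(0.3468))
```

View pics/c9.png

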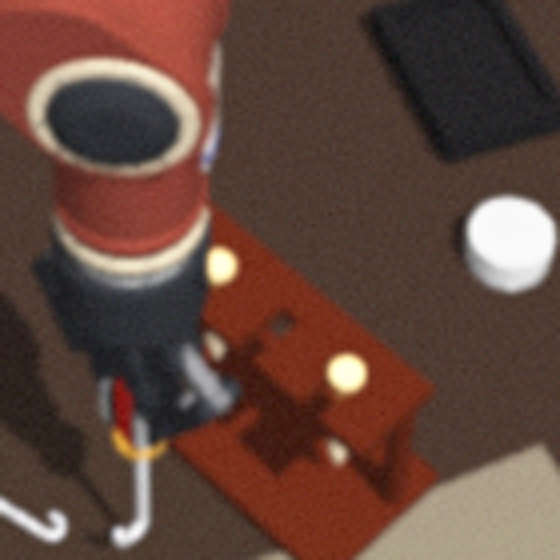

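The rod hangs straight in front of the rack, with its collar at crop (140,440) in line with the middle slot (its inner end at (281,321)). I'm sliding it in along rack x.

```bash
python3 -m inch '[-0.015,0,0,0,0.01,-0.035,0,0,0,0.01,-0.055,0,0,0,0.01,-0.07,0,0,0,0.01,-0.083,0,0,0.001,0.01,-0.095,0,0,0.001,0.01,-0.104,0,0,0.001,0.01,-0.1095,0,0,0.001,0.01]'; python3 -m inch '[0,0,0,0,0.01,0,0,0,0,0.01]';  python3 -c "
from h import *
np.set_printoptions(precision=4,suppress=True)
print(move([.5427,-.2444,.1667],.3455),state()['wrist_torque'])
"
```

```text
time: 20.18
eef_pos: [0.5447, -0.2453, 0.1736]
tool_rot: [-0.539, 3.093, -0.001]
force: [-0.0, -0.3, -1.9]
width: 0.0174
gripper_force: 59.3
time: 20.35
eef_pos: [0.5424, -0.2466, 0.1729]
tool_rot: [0.536, -3.095, 0.0]
force: [-1.8, -0.1, -0.5]
width: 0.0173
gripper_force: 59.3
(array([-0.0011,  0.002 ,  0.0062]), np.float64(-0.0024), np.float64(0.3431)) [ 0.0161  0.0249 -0.0305]
```

```bash
python3 -m inch '[-0.001,0.001,0,-0.002,0.01,-0.001,0.001,0.002,-0.002,0.01,-0.001,0.001,0.004,-0.002,0.01,-0.001,0.001,0.006,-0.002,0.01,-0.001,0.001,0.007,-0.002,0.01,-0.001,0.001,0.007,-0.002,0.01]';  python3 -c "
from h import *
np.set_printoptions(precision=4,suppress=True)
print(move([.5427,-.2444,.1667],.3455),state()['wrist_torque'],state()['force'])
"
```

```text
time: 20.85
eef_pos: [0.5427, -0.2456, 0.1668]
tool_rot: [0.539, -3.095, 0.0]
force: [-1.3, 0.7, 5.1]
width: 0.0171
gripper_force: 60.2
(array([-0.0003,  0.0011,  0.0001]), np.float64(-0.0009), np.float64(0.3446)) [0.207  0.4551 0.0495] [-1.3088  0.7325  5.0825]
```

```bash
python3 -m inch '[0,0,0,0,0.025,0,0,0,0,0.035,0,0,0,0,0.045,0,0,0,0,0.045,0,0,0,0,0.045,0,0,0,0,0.045,0,0,0,0,0.045]'; python3 -m inch '[0,0,-0.01,0,0.045,0,0,-0.03,0,0.045,0,0,-0.06,0,0.045,0,0,-0.09,0,0.045,0,0,-0.12,0,0.045,0.03,0,-0.14,0,0.045,0.07,0,-0.14,0,0.045,0.09,0,-0.14,0,0.045]'; python3 -m inch '[0,0.04,0,0,0.045,0,0.08,0,0,0.045,0,0.12,0,0,0.045,0,0.15,0,0,0.045,0,0.15,0,0,0.045,0,0.15,0,0,0.045]'; python3 - <<'E'
from h import *
a=camera('side');t=camera('top')
np.set_printoptions(precision=4,suppress=True)
for l in("rod_collar","rod_grip","rod_crook"): print(l,[(np.round(d["uv"],1),round(d["confidence"],2)) for n in("side","top") for d in tip_of(n,l)])
c=np.array([.5427,-.2444,.130]); print([proj(n,c+[0,0,z]) for n in("side","top") for z in(0,.031)])
R=cv2.resize(a[270:390,280:440],(400,300),interpolation=2);S=cv2.resize(a[150:270,190:350],(400,300),interpolation=2)
T=cv2.resize(t[215:305,350:470],(400,300),interpolation=2);U=cv2.resize(t[225:315,200:320],(400,300),interpolation=2)
cv2.imwrite('pics/c10.png',np.vstack([np.hstack([R,S]),np.hstack([T,U])])[:,:,::-1])
E
```

```text
time: 21.43
eef_pos: [0.5432, -0.2452, 0.1657]
tool_rot: [0.54, -3.095, -0.0]
force: [-0.4, 0.1, 0.9]
width: 0.045
gripper_force: 0.0
time: 22.1
eef_pos: [0.4553, -0.2782, 0.3085]
tool_rot: [-0.534, 3.095, -0.006]
force: [-2.0, 0.1, -0.9]
width: 0.0447
gripper_force: 0.0
time: 22.6
eef_pos: [0.4076, -0.1331, 0.3069]
tool_rot: [-0.545, 3.092, -0.001]
force: [0.6, -0.5, -0.2]
width: 0.0447
gripper_force: 0.0
rod_collar [(array([317.5, 275.5]), 0.58), (array([353.9, 322.6]), 0.55), (array([274.1, 361.8]), 0.49), (array([414. , 254.7]), 0.55)]
rod_grip [(array([352.6, 312.2]), 0.61), (array([262.9, 351.7]), 0.58), (array([411.7, 251.2]), 0.67)]
rod_crook [(array([248.7, 196.8]), 0.68), (array([347.7, 343.6]), 0.53), (array([295.2, 371.3]), 0.48), (array([252.3, 217.2]), 0.37), (array([270.9, 196.9]), 0.49), (array([177.6, 255.1]), 0.37)]
[array([349.7259, 321.4382]), array([350.1738, 313.5462]), array([410.6062, 254.462 ]), array([412.1468, 253.2031])]
```

View pics/c10.png

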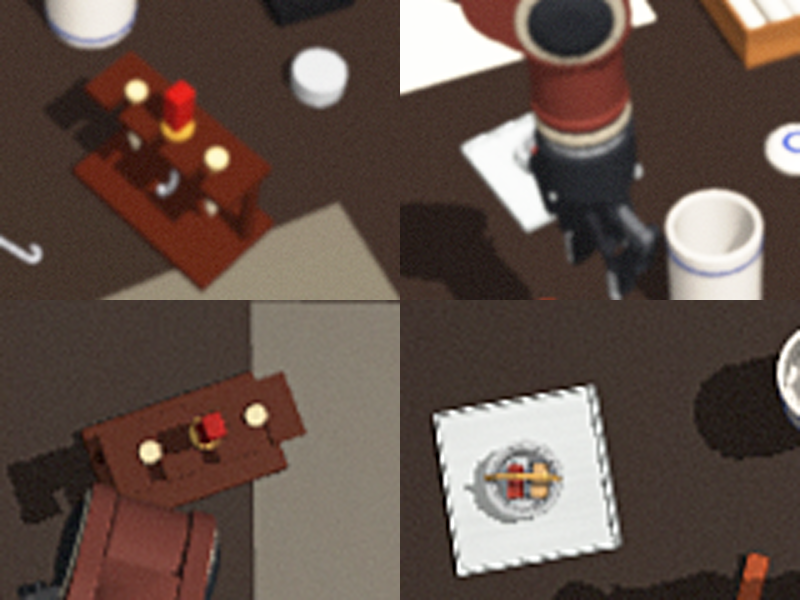

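The rod hangs upright in the middle slot: handle at crop (178,105), collar on the board at (178,130). The strainer stands centred in the tray with both stones at (515,480) and (540,478). The jar is upright and the gripper is clear.

```bash
python3 -m inch '[0,0,0,0,0.045,0,0,0,0,0.045,0,0,0,0,0.045,0,0,0,0,0.045]' >/dev/null; python3 -c "
from bench import *
print(finish_job())"
```

```text
the job is handed in; nothing more can be done
None
```

The job is handed in, but no verdict came back; the last pictures show the strainer upright in the tray with both stones, the rod back in the middle slot, and the jar standing where it was.

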